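Clear the retouching table

ROBOT

A 6-joint arm with a two-finger parallel gripper is mounted at the origin on the work surface. World frame = base frame: x ahead of the robot, y to its left, z up, the work surface at z = 0. Lengths are in mm, angles in rad, forces in N, time in s.
With the tool pointing down it reaches from about 350 to 725 mm from the base axis. Payload 6 kg.
Tool frame: the origin (TCP) lies at the very end of the fingers, on their centre line; the grasp point (between the pads) lies manip.pinch_z behind it (manip.pinch_z is the distance from the TCP to the grasp point, in mm); z points along the fingers, y is the line along which they close (so a half turn about z gives the same grasp; the last joint's range is limited). The gripper opens to 85 mm and grips with 20 to 120 N. Pads are 22 mm wide; open, the fingers measure 114 mm over their backs; the gripper's body (76 mm by 85 mm) begins 54 mm behind the grasp point. The pads swing forward as they close: fully open they stand 13 mm farther back than shut.
Start: joints at [1.514, 0.04, 0.085, 0, -1.615, -0.334], TCP at [228.529, 554.75, 231.261] pointing down, gripper open.
Joint ranges: [-2.56, 2.56], [-1.29, 2.01], [-1.08, 1.49], [-3.29, 1.98], [-2.81, -0.18], [-2.99, 2.99]. Speed limits (rad/s): [2.57, 2.57, 3.01, 3.14, 3.14, 3.14].

INTERFACE

Orientations are given as a unit quaternion [x, y, z, w].
In Python, from cell import manip, cams gives the robot as it stands.
- The arm moves only by the shell command python3 -m creep 'ROWS'. ROWS is JSON, a list of rows, each a list of 7 numbers: the gripper's target within -1 to 1 (fully open at 1, half-way at 0, shut at -1), then the shift along the tool's x, y, z in cm, then the turn, a rotation vector about the tool's x, y, z in degrees. A call has 1 to 10 rows; each row is the pose to reach, as a shift and turn from the pose commanded when the call began, along the tool's axes at that moment; what a row does not reach only later rows make up. A row lasts 1/8 s, in which the tool goes at most 62.5 mm and 10.7 degrees, less where a joint would pass 70% of its speed; a pose out of reach is approached as far as the arm can. A call with a gripper value outside its range is refused whole. The fingers move at their own pace and stop on an object; the grip force is fixed at half the most. Time passes only in rows, so rows that repeat a pose let the fingers close. It gives the time, the measured TCP pose, the force, the opening and the grip force at its end, in the units of the state.
- manip.state(): the state, without advancing time (a new reading comes with each control period).
- cams.capture(name): name is "scene" or "top"; returns a dict with "img" (420x560x3 uint8, blue, green, red), "z_map" (420x560 float32, mm along the optical axis (not along the pixel's ray), 0 where there is no reading), "intrinsics" (3x3 intrinsics, pixels), "view" (4x4, takes a point from world to camera coordinates). Camera axes: x right, y up, looking along -z (the intrinsics and any distortion apply to the point x, -y, -z); pixel columns grow to the right and rows downward; lengths in mm; the calibration is good to about 2 mm. A picture is of the moment at which its call begins.
- manip.close_job(): hands the job in; it is judged then, once.
The state is a dict: "time_s": time; "joint_pos": joint angles; "dq": joint speeds; "joint_torque": joint torques, N m; "ee_pos": TCP position; "orientation": TCP orientation; "force": force on the tool from outside, world axes, zero at the start; "torque": the same for the moment, N m; "width": finger opening in mm; "grip_force": force on a finger pad.
Only numpy, scipy, OpenCV 4.12 (cv2) and the standard library are available. Lean on these libraries where they do the work, as an engineer would, in place of code of your own. Each camera call takes 0.05 s, during which the arm holds its last target. There are 200 camera calls.

TASK

Clear the retouching table for the next sheet: take the round weight off the storage board, stack all the closed pencil tins in one square column on the middle of the board, lying flat and lengthwise along it, and stand the weight on the middle of the top tin to hold the column down. Hang every pair of ear defenders on the rail by its headband, cups hanging down on either side of the bar. Leave the other things on the table where they are.

Things in the scene. Friction and masses are not known exactly. Their poses are not given: they have to be found in the camera images.
- tin0_center (a point): One of up to four identical closed pencil tins (dark steel, flat, 110 x 58 x 28 mm, about 0.16 kg), lying flat on the table. Point: its very centre, 14 mm above its underside. x: along its 110 mm length; y: along its 58 mm width; z: up through its lid.
- tin1_center (a point): One of up to four identical closed pencil tins (dark steel, flat, 110 x 58 x 28 mm, about 0.16 kg), lying flat on the table. Point: its very centre, 14 mm above its underside. x: along its 110 mm length; y: along its 58 mm width; z: up through its lid.
- tin2_center (a point): One of up to four identical closed pencil tins (dark steel, flat, 110 x 58 x 28 mm, about 0.16 kg), lying flat on the table. Point: its very centre, 14 mm above its underside. x: along its 110 mm length; y: along its 58 mm width; z: up through its lid.
- tin3_center (a point): One of up to four identical closed pencil tins (dark steel, flat, 110 x 58 x 28 mm, about 0.16 kg), lying flat on the table. Point: its very centre, 14 mm above its underside. x: along its 110 mm length; y: along its 58 mm width; z: up through its lid.
- ear0_pad (a point): One of up to two black ear defenders (0.25 kg) standing on the cups, 147 mm tall, 142 wide. Point: centre of the crown cushion, 26 (x) x 50 (y) x 22 mm tall, to grip by; 136 mm above the cups' undersides. The cushion's underside, 11 mm below the point, rests on the bar when hung. z: up from cups to crown; y: cup to cup (75 mm gap between); x: the way a bar runs through. Cups 60 (x) x 64 mm tall.
- ear1_pad (a point): One of up to two black ear defenders (0.25 kg) standing on the cups, 147 mm tall, 142 wide. Point: centre of the crown cushion, 26 (x) x 50 (y) x 22 mm tall, to grip by; 136 mm above the cups' undersides. The cushion's underside, 11 mm below the point, rests on the bar when hung. z: up from cups to crown; y: cup to cup (75 mm gap between); x: the way a bar runs through. Cups 60 (x) x 64 mm tall.
- weight_center (a point): Round steel paper weight, 60 mm tall, 0.5 kg, at the start standing on the storage board: a disc 60 mm across and 28 mm high, a thin neck, and on top a brass knob 30 mm across and 18 mm high to hold it by. Point: on its axis, half-way up, 30 mm above its underside; the knob's middle is 21 mm above this point. z: up its axis.
- board_top (a point): Storage board: plywood, fixed to the table, 134 x 82 x 12 mm. Point: centre of its top face. x: along its 134 mm length; y: along its 82 mm width; z up.
- rail_mid (a point): Hanging rail, fixed to the table: a level round aluminium bar 14 mm in diameter, its axis 145 mm above the table, on two white posts (16 mm thick) 240 mm apart. Point: middle of the bar on its axis. y: along the bar; x: level, square to the bar; z up.
- beaker: Small empty glass beaker, 48 mm across, 65 mm tall, loose. Bystander. Origin: centre of its underside.
- eraser: White eraser, 22 (x) x 55 (y) x 16 mm, loose. Bystander. Origin: centre of its underside.
- block: Small wooden sanding block, 16 (x) x 70 (y) x 10 mm, loose. Bystander. Origin: centre of its underside.
- pot: Small closed amber glue jar, 44 mm across, 50 mm tall, loose. Bystander. Origin: centre of its underside.
- cork: Cork block, 50 (x) x 35 (y) x 30 mm, loose. Bystander. Origin: centre of its underside.

How it is judged (in metres and radians):
At the end, for the whole second after the job is handed in: Tins: one column, flat (either face up), within 13 mm of the board centre and 10 degrees of its length; weight upright on top within 25 mm of the centre; ear defenders hang by the crown on the bar between the posts, within 20 degrees of upright; all at rest (horizontal distance between each of tin0_center, tin1_center, tin2_center, tin3_center and board_top below 0.013 m and angle between the x axis of each of tin0_center, tin1_center, tin2_center, tin3_center and the x axis of board_top, either way round below 0.18 rad and angle between the z axis of each of tin0_center, tin1_center, tin2_center, tin3_center and the z axis of board_top, either way round below 0.06 rad and linear speed of each of tin0, tin1, tin2, tin3, weight below 0.02 m/s and (z of weight_center in the frame of tin0_center above 0.03 m or (angle between tin0_center's own z axis and vertical above 1.57 rad and z of weight_center in the frame of tin0_center below -0.03 m)) and (z of weight_center in the frame of tin1_center above 0.03 m or (angle between tin1_center's own z axis and vertical above 1.57 rad and z of weight_center in the frame of tin1_center below -0.03 m)) and (z of weight_center in the frame of tin2_center above 0.03 m or (angle between tin2_center's own z axis and vertical above 1.57 rad and z of weight_center in the frame of tin2_center below -0.03 m)) and (z of weight_center in the frame of tin3_center above 0.03 m or (angle between tin3_center's own z axis and vertical above 1.57 rad and z of weight_center in the frame of tin3_center below -0.03 m)) and x of ear0_pad in the frame of rail_mid between -0.035 and 0.035 m and y of ear0_pad in the frame of rail_mid between -0.1 and 0.1 m and z of ear0_pad in the frame of rail_mid between 0.006 and 0.028 m and angle between each of ear0_pad, ear1_pad's own z axis and vertical below 0.35 rad and linear speed of each of ear0, ear1 below 0.04 m/s and x of ear1_pad in the frame of rail_mid between -0.035 and 0.035 m and y of ear1_pad in the frame of rail_mid between -0.1 and 0.1 m and z of ear1_pad in the frame of rail_mid between 0.006 and 0.028 m and horizontal distance between weight_center and board_top below 0.025 m and angle between weight_center's own z axis and vertical below 0.08 rad); the robot touches nothing.
It fails at once if the beaker is pushed more than 5 cm away or knocked over (distance of beaker from where it was at the start of the episode above 0.05 m or angle between beaker's own z axis and vertical above 0.6 rad).
It fails at once if the eraser is pushed more than 5 cm away or knocked over (distance of eraser from where it was at the start of the episode above 0.05 m or angle between eraser's own z axis and vertical above 0.6 rad).
It fails at once if the block is pushed more than 5 cm away or knocked over (distance of block from where it was at the start of the episode above 0.05 m or angle between block's own z axis and vertical above 0.6 rad).
It fails at once if the pot is pushed more than 5 cm away or knocked over (distance of pot from where it was at the start of the episode above 0.05 m or angle between pot's own z axis and vertical above 0.6 rad).
It fails at once if the cork is pushed more than 5 cm away or knocked over (distance of cork from where it was at the start of the episode above 0.05 m or angle between cork's own z axis and vertical above 0.6 rad).
Of tin0, tin1, tin2, tin3 only 3 to 4 are there at a start; the rules pass over those that are not, and their reading is None.
Of ear0, ear1 only 1 to 2 are there at a start; the rules pass over those that are not, and their reading is None.
At some moment in a run one of tin0, tin1, tin2, tin3 may be knocked a few centimetres aside while the robot is not near it.
Once in a run the grip may slacken for a moment while it holds something.
It also fails if it takes over 210 s, if anything falls off the work surface, if the arm or the gripper's body presses on something with over 40 N, if the wrist force passes 120 N, or if a joint passes its speed limit or range.

## Working session

There is one attempt and no reset: what is moved stays moved. The work goes in short steps, Python scripts to look and compute and a shell command to move; the robot and the scene stay as the last step left them, time stands still between calls to the robot, and variables do not carry over. Pictures are saved under pics/ and viewed, at most 14 in all, crops included, and the job is handed in when it is done.

```bash
ls; mkdir -p pics; python3 - <<'E'
from cell import manip,cams
import cv2,numpy as np
print(manip.pinch_z, manip.state())
for n in("scene","top"):
    c=cams.capture(n); cv2.imwrite(f"pics/{n}0.png",c["img"]); np.savez(f"{n}0.npz",**c)
    print(n,c["intrinsics"].tolist(),np.round(c["view"],4).tolist(),[k for k in c])
E
```

```text
pics
18.700000000000003 {'time_s': 0.0, 'joint_pos': array([ 1.51370235e+00,  4.08531741e-02,  8.38116350e-02, -4.67095823e-04,
       -1.61548135e+00, -3.33692463e-01]), 'dq': array([-0.00305505, -0.00015604, -0.00107898,  0.00013235, -0.00073011,
        0.00045371]), 'joint_torque': array([-1.19548831e-04, -3.68190372e+01,  3.47407615e+01,  6.93256438e+00,
       -5.24859148e-03,  9.88802384e-06]), 'ee_pos': array([228.35176741, 554.50218964, 230.25519899]), 'orientation': array([ 9.80972995e-01, -1.94142171e-01, -1.12084808e-04,  8.87205529e-04]), 'force': array([0.3025037 , 0.20431685, 0.35330578]), 'torque': array([-0.06588793,  0.00931662, -0.05484933]), 'grip_force': 0.0, 'width': 85.194495836614}
scene [[480.96005596905945, 0.0, 283.0773855377406], [0.0, 480.96005596905945, 206.2519924896111], [0.0, 0.0, 1.0]] [[-0.363, 0.9316, -0.0196, 179.6315], [-0.5633, -0.2026, 0.801, 214.7167], [0.7423, 0.3018, 0.5983, -1485.9141], [0.0, 0.0, 0.0, 1.0]] ['img', 'z_map', 'intrinsics', 'view']
top [[385.2107437407646, 0.0, 276.34585102786014], [0.0, 385.2107437407646, 210.3306906215556], [0.0, 0.0, 1.0]] [[-0.0213, -0.9998, -0.0003, 18.9953], [0.9938, -0.0212, 0.1094, -525.5738], [-0.1093, 0.0021, 0.994, -1031.1733], [0.0, 0.0, 0.0, 1.0]] ['img', 'z_map', 'intrinsics', 'view']
```

View pics/scene0.png

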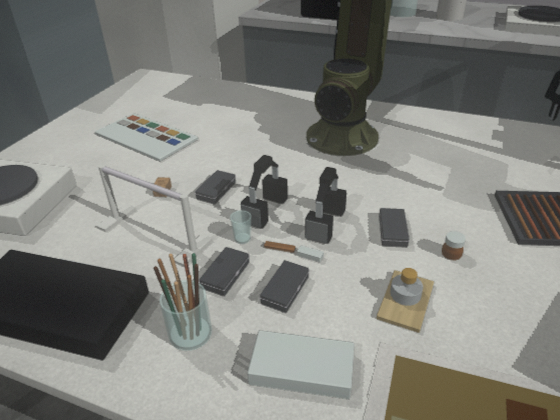

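View pics/top0.png

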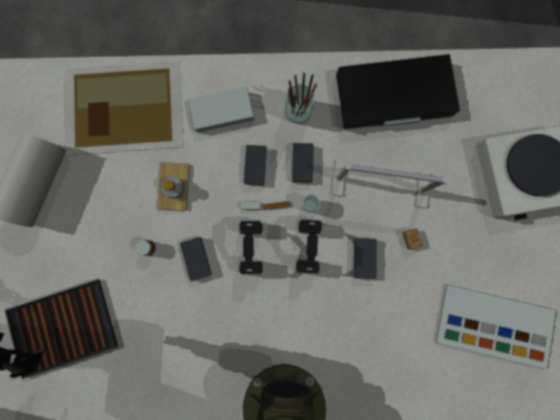

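The two views show four tins (top px 256,165; 302,163; 195,258; 366,258), two ears (250,248; 310,247), the weight on its board (173,187) and the rail (390,173). The bystanders are the pot (144,247), beaker (311,203), cork (413,239), and eraser and block end to end (250–276,206).

```bash
cat > h.py <<'E'
import numpy as np,cv2
from scipy.spatial.transform import Rotation as R
def cloud(c):
    z=c["z_map"].astype(float);K=c["intrinsics"];v,u=np.mgrid[:z.shape[0],:z.shape[1]]
    p=np.stack([(u-K[0,2])/K[0,0]*z,-(v-K[1,2])/K[1,1]*z,-z],-1)
    V=c["view"]; w=(p-V[:3,3])@V[:3,:3]; w[z<=0]=np.nan
    return w
def ray(c,uv,h):
    K=c["intrinsics"];V=c["view"];uv=np.atleast_2d(np.asarray(uv,float))
    d=np.stack([(uv[:,0]-K[0,2])/K[0,0],-(uv[:,1]-K[1,2])/K[1,1],-np.ones(len(uv))],-1)@V[:3,:3]
    o=-V[:3,:3].T@V[:3,3]
    return o+d*((h-o[2])/d[:,2])[:,None]
def comps(mask,amin):
    n,l,s,_=cv2.connectedComponentsWithStats(mask.astype(np.uint8))
    return [l==i for i in range(1,n) if s[i,4]>=amin]
def rect(P):
    (cx,cy),(w,h),a=cv2.minAreaRect(P[:,:2].astype(np.float32))
    if w<h: w,h,a=h,w,a+90
    return np.round([cx,cy,w,h,(a+90)%180-90],1)
def go(x,y,z,yaw):
    """shift cm / turn deg in tool axes to reach TCP xyz (mm), pointing down, tool-x at yaw (deg, mod 180)"""
    from cell import manip
    s=manip.state();q=R.from_quat(s["orientation"])
    best=None
    for k in(0,180):
        t=R.from_euler("z",yaw+k,degrees=True)*R.from_euler("x",180,degrees=True)
        r=(q.inv()*t).as_rotvec(degrees=True)
        j6=s["joint_pos"][5]
        if best is None or np.linalg.norm(r)<np.linalg.norm(best): best=r
    print("shift",np.round(q.inv().apply(np.array([x,y,z])-s["ee_pos"])/10,2),"turn",np.round(best,1),"j6",round(s["joint_pos"][5],2),"t",round(s["time_s"],1))
E
python3 - <<'E'
from h import *
for n in("top","scene"):
    c=dict(np.load(n+"0.npz"));w=cloud(c);Z=w[...,2]
    print(n,"table z",np.nanmedian(Z[180:300,100:450]))
    roi=(w[...,0]>250)&(w[...,0]<760)&(abs(w[...,1])<520)
    for m in comps(roi&(Z>7),25):
        P=w[m];uv=np.argwhere(m).mean(0)[::-1];print(np.round(uv),m.sum(),"h",np.round(np.percentile(P[:,2],[10,50,95,100])),rect(P),"bgr",c["img"][m].mean(0).round())
E
```

```text
top table z 1.02746442417717
[302. 162.] 842 h [25. 28. 32. 34.] [660.2 -68.5 110.6  59.3  -2.3] bgr [50. 48. 47.]
[255. 165.] 825 h [25. 28. 32. 37.] [657.6  64.8 112.2  58.6  -4.9] bgr [50. 48. 47.]
[390. 179.] 1254 h [  8. 121. 154. 156.] [ 597.9 -289.3  270.3  100.    80.7] bgr [112. 113. 112.]
[173. 186.] 1379 h [10. 13. 71. 76.] [603.7 297.4 134.1  83.6  -3.2] bgr [ 67.  93. 103.]
[312. 202.] 168 h [16. 53. 68. 70.] [541.1 -86.1  46.   45.5  -1.2] bgr [104. 106.  97.]
[251. 205.] 164 h [12. 16. 20. 22.] [544.2  79.7  53.5  22.3  87.8] bgr [127. 130. 123.]
[276. 205.] 136 h [ 8. 11. 14. 15.] [543.    7.6  68.3  16.2 -82.9] bgr [45. 64. 86.]
[310. 246.] 896 h [ 59.  66. 149. 152.] [425.6 -76.5 144.   59.8  -5.1] bgr [36. 36. 35.]
[250. 247.] 894 h [ 59.  66. 149. 151.] [427.   78.2 142.6  60.2  -1.4] bgr [37. 37. 36.]
[412. 239.] 280 h [20. 30. 34. 36.] [ 440.7 -364.1   49.7   36.6   15.3] bgr [52. 76. 97.]
[195. 259.] 918 h [25. 28. 32. 36.] [398.6 232.4 110.9  59.9  15.4] bgr [50. 48. 46.]
[365. 258.] 931 h [25. 28. 32. 34.] [ 389.7 -231.4  111.1   58.9   -2.6] bgr [50. 48. 47.
[... 1036 characters left out ...]
 57 h [ 9. 11. 14. 14.] [278.9 514.2  59.2   7.2  17.7] bgr [ 61.  80. 102.]
[454. 245.] 497 h [13. 38. 50. 53.] [434.9 371.4  43.6  42.6  50. ] bgr [116. 124. 130.]
[280. 246.] 153 h [ 8.  9. 11. 12.] [545.8  11.2  69.3  18.2 -82.9] bgr [ 72.  96. 123.]
[310. 252.] 237 h [10. 14. 17. 20.] [546.9  83.6  55.9  24.1  86.1] bgr [163. 168. 161.]
[225. 270.] 1354 h [15. 27. 29. 32.] [662.5 -63.4 112.9  61.4  -4.4] bgr [79. 79. 77.]
[180. 258.] 44 h [ 7.  8.  9. 10.] [ 660.3 -178.    33.1   16.5   40.3] bgr [168. 175. 175.]
[285. 285.] 1459 h [16. 27. 29. 31.] [659.8  69.4 112.8  59.   -5.2] bgr [80. 80. 78.]
[406. 299.] 2311 h [10. 13. 70. 74.] [605.2 301.4 137.9  82.3  -3.5] bgr [109. 133. 142.]
```

```bash
python3 - <<'E'
from h import *
for n in("top","scene"):
    c=dict(np.load(n+"0.npz"));w=cloud(c);Z=w[...,2];X=w[...,0];Y=w[...,1]
    def box(x0,x1,y0,y1,z0,z1): return w[(X>x0)&(X<x1)&(Y>y0)&(Y<y1)&(Z>z0)&(Z<z1)]
    for nm,b in dict(knob=(540,660,250,350,63,90),disc=(540,660,250,350,35,50),ear0=(350,500,20,150,138,160),ear1=(350,500,-150,-20,138,160),rail=(500,700,-450,-150,140,165)).items():
        P=box(*b); print(n,nm,len(P),rect(P),P.mean(0).round(1))
        
E
```

```text
top knob 103 [595.6 293.7  27.8  27.1 -87.2] [595.2 293.3  71.9]
top disc 263 [596.7 294.3  58.9  57.7  -3. ] [594.  290.8  40.3]
top ear0 219 [426.5  78.6  46.1  24.5  -0.9] [426.5  78.5 147.1]
top ear1 216 [425.5 -76.6  50.4  24.9  -2.5] [425.5 -76.3 147.1]
top rail 603 [ 598.1 -289.3  256.    16.7   80.7] [ 597.4 -288.3  150.9]
scene knob 175 [599.2 298.2  29.2  28.1  27.5] [601.3 298.7  70.2]
scene disc 455 [601.3 298.5  58.8  54.3 -87.8] [606.  298.9  39.4]
scene ear0 177 [ 4.289e+02  8.320e+01  5.220e+01  2.470e+01 -2.000e-01] [432.5  84.2 145. ]
scene ear1 173 [427.4 -71.6  53.1  26.6  -5.9] [431.6 -70.5 144.7]
scene rail 626 [ 600.2 -285.1  258.7   17.3   80.4] [ 604.2 -275.6  148.5]
```

```bash
python3 - <<'E'
from h import *
go(597.5,296,46,-3.3); go(597.5,296,120,-3.3)
E
```

```text
shift [43.97  9.81 18.46] turn [  0.1   0.  -19.1] j6 -0.33 t 0.1
shift [43.98  9.82 11.06] turn [  0.1   0.  -19.1] j6 -0.33 t 0.1
```

```bash
python3 -m creep '[[0.2,10,2,0,0,0,-5],[0.2,20,4,0,0,0,-10],[0.2,30,7,2,0,0,-15],[0.2,44,9.8,6,0,0,-19.1],[0.2,44,9.8,11,0,0,-19.1],[0.2,44,9.8,11,0,0,-19.1],[0.2,44,9.8,11,0,0,-19.1],[0.2,44,9.8,11,0,0,-19.1],[0.2,44,9.8,11,0,0,-19.1],[0.2,44,9.8,11,0,0,-19.1]]'; python3 -c "
from h import *
go(597.5,296,46,-3.3)"
```

```text
time_s: 1.35
ee_pos: [597.8, 296.8, 121.4]
orientation: [1.0, -0.029, -0.0, 0.0]
force: [-0.3, 0.3, 0.8]
width: 51.2
grip_force: 0.0
shift [-0.03  0.08  7.54] turn [0. 0. 0.] j6 0.75 t 1.4
```

```bash
python3 -m creep '[[0.2,0,0.1,4,0,0,0],[0.2,0,0.1,7.5,0,0,0],[0.2,0,0.1,7.5,0,0,0],[0.2,0,0.1,7.5,0,0,0],[-1,0,0.1,7.5,0,0,0],[-1,0,0.1,7.5,0,0,0],[-1,0,0.1,7.5,0,0,0],[-1,0,0.1,7.5,0,0,0],[-1,0,0.1,7.5,0,0,0],[-1,0,0.1,7.5,0,0,0]]'; python3 -m creep '[[-1,0,0,-2,0,0,0],[-1,0,0,-4,0,0,0],[-1,0,0,-6,0,0,0],[-1,0,0,-6,0,0,0]]'; python3 -c "
from h import *
go(520,410,36,-3.3)"
```

```text
time_s: 2.6
ee_pos: [598.9, 296.3, 49.1]
orientation: [1.0, -0.028, 0.002, -0.001]
force: [-2.3, 0.1, 6.0]
width: 28.1
grip_force: 59.1
time_s: 3.1
ee_pos: [599.1, 296.2, 109.5]
orientation: [1.0, -0.029, 0.002, -0.001]
force: [1.0, -0.1, -5.6]
width: 28.0
grip_force: 59.7
shift [ -8.58 -10.88   7.35] turn [-0.2 -0.2  0. ] j6 0.76 t 3.1
```

```bash
python3 -m creep '[[-1,-3,-4,0,0,0,0],[-1,-6,-8,0,0,0,0],[-1,-8.6,-10.9,0,0,0,0],[-1,-8.6,-10.9,3,0,0,0],[-1,-8.6,-10.9,5.5,0,0,0],[-1,-8.6,-10.9,7.1,0,0,0],[-1,-8.6,-10.9,7.1,0,0,0],[-1,-8.6,-10.9,7.1,0,0,0]]'; python3 -m creep '[[0.2,0,0,0,0,0,0],[0.2,0,0,0,0,0,0],[0.2,0,0,0,0,0,0],[0.2,0,0,-4,0,0,0],[0.2,0,0,-8,0,0,0],[1,0,0,-11,0,0,0],[1,0,0,-11,0,0,0]]'; python3 -c "
from h import *
go(400,234.5,120,15.4)"
```

```text
time_s: 4.1
ee_pos: [518.6, 409.2, 36.2]
orientation: [1.0, -0.029, 0.0, -0.0]
force: [-3.0, -1.8, 2.0]
width: 28.1
grip_force: 63.3
time_s: 4.97
ee_pos: [519.6, 410.3, 149.2]
orientation: [1.0, -0.029, 0.002, -0.002]
force: [-0.2, 1.6, -0.8]
width: 84.4
grip_force: 0.0
shift [-10.94  18.25   2.79] turn [ -0.2  -0.3 -18.7] j6 0.54 t 5.0
```

```bash
python3 -m creep '[[1,-3,6,0,0,0,-9],[1,-7,12,1,0,0,-18],[1,-10.9,18.2,2.8,0,0,-18.7],[1,-10.9,18.2,2.8,0,0,-18.7],[1,-10.9,18.2,2.8,0,0,-18.7],[1,-10.9,18.2,2.8,0,0,-18.7]]'; python3 - <<'E'
from h import *
from cell import cams
c=cams.capture("top");w=cloud(c);Z=w[...,2]
roi=(w[...,0]>250)&(w[...,0]<760)&(abs(w[...,1])<450)&(Z<160)
for m in comps(roi&(Z>7),100): print(np.percentile(w[m][:,2],95).round(),rect(w[m]))
go(400,234.5,6,15.4)
E
```

```text
time_s: 5.72
ee_pos: [399.3, 234.2, 117.3]
orientation: [0.991, 0.134, 0.0, -0.0]
force: [0.2, 0.7, -0.3]
width: 85.1
grip_force: 0.0
32.0 [660.3 -68.5 110.3  59.4  -2.3]
32.0 [657.   64.8 109.9  58.4  -4.8]
154.0 [ 598.2 -289.2  270.4  100.3   80.7]
16.0 [603.7 298.2 134.6  83.2  -3.3]
68.0 [ 5.408e+02 -8.610e+01  4.590e+01  4.560e+01 -5.000e-01]
19.0 [544.3  79.6  53.9  22.2  86.7]
14.0 [542.8   7.7  68.2  15.7 -83.9]
62.0 [514.6 406.5  58.2  58.   87.7]
149.0 [425.5 -76.5 144.   59.7  -5.1]
149.0 [427.   78.1 142.7  60.2  -1.4]
34.0 [ 440.6 -363.8   50.4   35.8   16.2]
31.0 [438.3 242.1  56.2  29.4 -75.6]
32.0 [ 389.7 -231.6  111.2   59.4   -2.6]
32.0 [369.9 223.5  58.3  51.1 -74.3]
shift [ 0.06 -0.   11.13] turn [ 0. -0.  0.] j6 0.87 t 5.8
```

```bash
python3 -m creep '[[1,0.1,0,5,0,0,0],[1,0.1,0,9,0,0,0],[1,0.1,0,11.2,0,0,0],[1,0.1,0,11.2,0,0,0],[-1,0.1,0,11.2,0,0,0],[-1,0.1,0,11.2,0,0,0],[-1,0.1,0,11.2,0,0,0],[-1,0.1,0,11.2,0,0,0],[-1,0.1,0,11.2,0,0,0]]'; python3 -m creep '[[-1,0,0,-4,0,0,0],[-1,0,0,-8,0,0,0],[-1,0,0,-12,0,0,0],[-1,0,0,-12,0,0,0]]'; python3 -c "
from h import *
go(606,300.5,60,-3.3)"
```

```text
time_s: 6.9
ee_pos: [401.0, 235.1, 7.2]
orientation: [0.991, 0.134, 0.001, -0.001]
force: [-1.2, 0.5, 5.9]
width: 56.2
grip_force: 67.1
time_s: 7.4
ee_pos: [401.2, 235.3, 128.9]
orientation: [0.991, 0.134, 0.002, -0.002]
force: [-0.3, 0.4, -2.6]
width: 56.6
grip_force: 66.4
shift [21.44 -0.82  7.01] turn [-0.2 -0.3 18.7] j6 0.87 t 7.4
```

```bash
python3 -m creep '[[-1,5,0,0,0,0,6],[-1,10,-0.4,0,0,0,12],[-1,15,-0.6,0,0,0,18.7],[-1,21.4,-0.8,2,0,0,18.7],[-1,21.4,-0.8,6,0,0,18.7],[-1,21.4,-0.8,7,0,0,18.7],[-1,21.4,-0.8,7,0,0,18.7],[-1,21.4,-0.8,7,0,0,18.7]]'; python3 -c "
from h import *
go(606,300.5,20,-3.3)"
```

```text
time_s: 8.4
ee_pos: [604.8, 299.3, 58.4]
orientation: [1.0, -0.028, 0.002, -0.001]
force: [0.2, 0.4, -2.1]
width: 56.7
grip_force: 66.2
shift [ 0.1  -0.12  3.84] turn [-0.1 -0.2  0. ] j6 0.76 t 8.4
```

```bash
python3 -m creep '[[-1,0.1,-0.1,2,0,0,0],[-1,0.1,-0.1,3.9,0,0,0],[-1,0.1,-0.1,3.9,0,0,0],[-1,0.1,-0.1,3.9,0,0,0]]'; python3 -m creep '[[1,0,0,0,0,0,0],[1,0,0,0,0,0,0],[1,0,0,0,0,0,0],[1,0,0,0,0,0,0],[1,0,0,-4,0,0,0],[1,0,0,-8,0,0,0],[1,0,0,-12,0,0,0],[1,0,0,-12,0,0,0]]'; python3 -c "
from h import *
go(659.6,67.4,120,-5)"
```

```text
time_s: 8.9
ee_pos: [605.8, 300.1, 17.8]
orientation: [1.0, -0.028, 0.001, -0.0]
force: [-3.3, -0.7, 8.0]
width: 56.7
grip_force: 70.7
time_s: 9.9
ee_pos: [607.1, 300.5, 141.4]
orientation: [1.0, -0.029, 0.003, -0.002]
force: [0.3, 0.1, 0.5]
width: 85.7
grip_force: 0.0
shift [ 6.57 22.98  2.08] turn [-0.3 -0.4  1.7] j6 0.76 t 9.9
```

```bash
python3 -m creep '[[1,2,6,0,0,0,0],[1,4,12,0,0,0,1.7],[1,6.6,18,0,0,0,1.7],[1,6.6,23,2,0,0,1.7],[1,6.6,23,2,0,0,1.7],[1,6.6,23,2,0,0,1.7],[1,6.6,23,2,0,0,1.7]]'; python3 - <<'E'
from h import *
from cell import cams
for n in("top","scene"):
    c=cams.capture(n);w=cloud(c);Z=w[...,2];X=w[...,0];Y=w[...,1]
    P=w[(X>500)&(X<700)&(Y>230)&(Y<370)&(Z>30)&(Z<60)];print(n,"stack",rect(P),np.percentile(P[:,2],50))
    roi=(X>350)&(X<760)&(abs(Y)<450)&(Z<45)
    for m in comps(roi&(Z>20),200): print(rect(w[m]))
go(659.6,67.4,4,-5)
E
```

```text
time_s: 10.78
ee_pos: [658.2, 67.4, 116.6]
orientation: [0.999, -0.043, 0.0, -0.0]
force: [0.4, -0.3, 0.5]
width: 85.7
grip_force: 0.0
top stack [ 6.083e+02  2.815e+02  9.730e+01  2.910e+01 -1.000e-01] 39.98058065099134
[660.2 -68.4 111.4  59.1  -2. ]
[643.2  66.   81.8  58.6  -4.9]
[606.4 270.2 103.1  29.6  13.9]
[ 440.9 -364.6   49.9   36.5   15.3]
[ 397.3 -232.3   96.1   58.2   -3.1]
scene stack [604.6 302.3 113.6  58.9  -3.1] 39.11670752256632
[ 399.1 -228.   100.3   61.4   -2.5]
[664.  -63.9 111.2  59.5  -3.1]
[659.9  69.2 111.9  59.   -5.1]
[519.6 410.8  59.7  56.   83.5]
[604.6 302.3 113.6  59.   -3.1]
shift [ 0.14 -0.   11.27] turn [-0.  -0.   0.1] j6 1.08 t 10.9
```

```bash
python3 -m creep '[[1,0.1,0,5,0,0,0],[1,0.1,0,9,0,0,0],[1,0.1,0,11.2,0,0,0],[1,0.1,0,11.2,0,0,0],[-1,0.1,0,11.2,0,0,0],[-1,0.1,0,11.2,0,0,0],[-1,0.1,0,11.2,0,0,0],[-1,0.1,0,11.2,0,0,0],[-1,0.1,0,11.2,0,0,0]]'; python3 -m creep '[[-1,0,0,-4,0,0,0],[-1,0,0,-8,0,0,0],[-1,0,0,-12,0,0,0],[-1,0,0,-12,0,0,0]]'; python3 -c "
from h import *
go(606,300.5,90,-3.3)"
```

```text
time_s: 12.0
ee_pos: [660.3, 66.6, 6.8]
orientation: [0.999, -0.043, 0.002, -0.0]
force: [-1.2, 0.4, 6.3]
width: 56.6
grip_force: 67.6
time_s: 12.5
ee_pos: [660.8, 66.4, 129.2]
orientation: [0.999, -0.044, 0.004, -0.001]
force: [-0.5, -0.2, -2.3]
width: 56.4
grip_force: 66.9
shift [ -7.53 -22.83   3.93] turn [-0.1 -0.4 -1.7] j6 1.08 t 12.5
```

```bash
python3 -m creep '[[-1,-2,-6,0,0,0,-1.7],[-1,-4,-12,0,0,0,-1.7],[-1,-6,-18,0,0,0,-1.7],[-1,-7.5,-22.8,0,0,0,-1.7],[-1,-7.5,-22.8,3,0,0,-1.7],[-1,-7.5,-22.8,4,0,0,-1.7],[-1,-7.5,-22.8,4,0,0,-1.7],[-1,-7.5,-22.8,4,0,0,-1.7]]'; python3 -c "
from h import *
go(606,300.5,47,-3.3)"
```

```text
time_s: 13.5
ee_pos: [604.9, 299.2, 85.5]
orientation: [1.0, -0.029, 0.001, -0.0]
force: [0.7, -0.8, -1.4]
width: 56.4
grip_force: 66.8
shift [ 0.1  -0.13  3.85] turn [-0.  -0.1 -0.1] j6 0.76 t 13.5
```

```bash
python3 -m creep '[[-1,0.1,-0.1,2,0,0,0],[-1,0.1,-0.1,3.9,0,0,0],[-1,0.1,-0.1,3.9,0,0,0],[-1,0.1,-0.1,3.9,0,0,0]]'; python3 -m creep '[[1,0,0,0,0,0,0],[1,0,0,0,0,0,0],[1,0,0,0,0,0,0],[1,0,0,0,0,0,0],[1,0,0,-4,0,0,0],[1,0,0,-8,0,0,0],[1,0,0,-10,0,0,0],[1,0,0,-10,0,0,0]]'; python3 -c "
from h import *
go(662.7,-65.9,120,-2.5)"
```

```text
time_s: 14.0
ee_pos: [605.3, 300.6, 46.0]
orientation: [1.0, -0.029, 0.0, 0.0]
force: [-3.5, -0.4, 6.7]
width: 56.7
grip_force: 69.8
time_s: 15.0
ee_pos: [605.7, 301.1, 146.9]
orientation: [1.0, -0.029, 0.001, -0.001]
force: [0.4, 0.2, -0.6]
width: 85.5
grip_force: 0.0
shift [ 7.79 36.32  2.63] turn [-0.1 -0.1 -0.8] j6 0.76 t 15.0
```

```bash
python3 -m creep '[[1,2,6,0,0,0,0],[1,4,12,0,0,0,-0.8],[1,6,18,0,0,0,-0.8],[1,7.8,24,0,0,0,-0.8],[1,7.8,30,2.6,0,0,-0.8],[1,7.8,36.3,2.6,0,0,-0.8],[1,7.8,36.3,2.6,0,0,-0.8],[1,7.8,36.3,2.6,0,0,-0.8],[1,7.8,36.3,2.6,0,0,-0.8]]'; python3 - <<'E'
from h import *
from cell import cams
c=cams.capture("scene");w=cloud(c);Z=w[...,2];X=w[...,0];Y=w[...,1]
P=w[(X>500)&(X<700)&(Y>230)&(Y<370)&(Z>58)&(Z<80)];print("stack",rect(P),np.percentile(P[:,2],50))
roi=(X>300)&(X<760)&(abs(Y)<450)&(Z<45)
for m in comps(roi&(Z>20),200): print(rect(w[m]))
go(662.7,-65.9,4,-2.5)
E
```

```text
time_s: 16.12
ee_pos: [662.1, -64.8, 118.6]
orientation: [1.0, -0.021, -0.0, -0.0]
force: [-0.8, 0.3, -0.4]
width: 85.3
grip_force: 0.0
stack [605.6 302.8 111.5  59.2  -3.4] 67.26311335248072
[387.3 -64.1  61.1  23.6 -74.7]
[493.6  84.3  61.7  25.6 -76.6]
[662.8 -64.  112.9  59.8  -3.3]
[519.9 410.8  59.7  53.9  84.2]
[657.6 300.1  59.8  13.4 -84.1]
shift [ 0.06  0.12 11.49] turn [-0.   0.   0.1] j6 1.33 t 16.2
```

```bash
python3 -m creep '[[1,0.1,0.1,5,0,0,0],[1,0.1,0.1,9,0,0,0],[1,0.1,0.1,11.3,0,0,0],[1,0.1,0.1,11.3,0,0,0],[-1,0.1,0.1,11.3,0,0,0],[-1,0.1,0.1,11.3,0,0,0],[-1,0.1,0.1,11.3,0,0,0],[-1,0.1,0.1,11.3,0,0,0],[-1,0.1,0.1,11.3,0,0,0]]'; python3 -m creep '[[-1,0,0,-4,0,0,0],[-1,0,0,-8,0,0,0],[-1,0,0,-12,0,0,0],[-1,0,0,-14,0,0,0],[-1,0,0,-14,0,0,0]]'; python3 -c "
from h import *
go(606,300.5,120,-3.3)"
```

```text
time_s: 17.3
ee_pos: [664.6, -66.9, 8.9]
orientation: [1.0, -0.021, 0.002, -0.0]
force: [-0.3, 2.4, 6.1]
width: 56.5
grip_force: 67.6
time_s: 17.92
ee_pos: [663.7, -67.0, 147.4]
orientation: [1.0, -0.022, 0.001, -0.0]
force: [-0.5, 0.0, -1.7]
width: 56.3
grip_force: 66.8
shift [ -7.37 -36.47   2.75] turn [-0.  -0.1  0.8] j6 1.33 t 17.9
```

```bash
python3 -m creep '[[-1,-2,-6,0,0,0,0.8],[-1,-4,-12,0,0,0,0.8],[-1,-6,-18,0,0,0,0.8],[-1,-7.3,-24,0,0,0,0.8],[-1,-7.3,-30,0,0,0,0.8],[-1,-7.3,-36.5,0,0,0,0.8],[-1,-7.3,-36.5,2,0,0,0.8],[-1,-7.3,-36.5,2.8,0,0,0.8],[-1,-7.3,-36.5,2.8,0,0,0.8],[-1,-7.3,-36.5,2.8,0,0,0.8]]'; python3 -c "
from h import *
go(606.8,300.5,77,-3.3)"
```

```text
time_s: 19.18
ee_pos: [606.6, 299.5, 119.0]
orientation: [1.0, -0.029, 0.0, -0.0]
force: [-0.2, 0.8, -1.0]
width: 56.1
grip_force: 66.7
shift [ 0.01 -0.1   4.2 ] turn [-0.  -0.1 -0.1] j6 0.76 t 19.2
```

```bash
python3 -m creep '[[-1,0,-0.1,2,0,0,0],[-1,0,-0.1,4.2,0,0,0],[-1,0,-0.1,4.2,0,0,0],[-1,0,-0.1,4.2,0,0,0]]'; python3 -m creep '[[1,0,0,0,0,0,0],[1,0,0,0,0,0,0],[1,0,0,0,0,0,0],[1,0,0,0,0,0,0],[1,0,0,-4,0,0,0],[1,0,0,-8,0,0,0],[1,0,0,-14,0,0,0],[1,0,0,-16,0,0,0],[1,0,0,-16,0,0,0]]'; python3 -c "
from h import *
go(520,0,235,-3)
go(392.1,-228.8,200,-2.8)"
```

```text
time_s: 19.68
ee_pos: [606.3, 301.5, 76.0]
orientation: [1.0, -0.029, 0.0, -0.0]
force: [0.4, 0.5, -1.0]
width: 56.6
grip_force: 70.0
time_s: 20.8
ee_pos: [606.8, 302.0, 238.9]
orientation: [1.0, -0.029, 0.002, -0.001]
force: [0.4, -0.3, -1.3]
width: 85.5
grip_force: 0.0
shift [-6.93 30.65  0.28] turn [-0.2 -0.2 -0.3] j6 0.76 t 20.8
shift [-18.39  54.24   3.68] turn [-0.2 -0.2 -0.5] j6 0.76 t 20.8
```

```bash
python3 -m creep '[[1,-1,6,0,0,0,0],[1,-2,12,0,0,0,0],[1,-4,18,0,0,0,0],[1,-6,24,0,0,0,0],[1,-7,30,0,0,0,0],[1,-9,36,0,0,0,0],[1,-12,42,0,0,0,0],[1,-15,48,0,0,0,-0.5],[1,-18.4,54.2,0,0,0,-0.5],[1,-18.4,54.2,0,0,0,-0.5]]'; python3 - <<'E'
from h import *
from cell import cams
c=cams.capture("top");w=cloud(c);Z=w[...,2];X=w[...,0];Y=w[...,1]
P=w[(X>500)&(X<700)&(Y>230)&(Y<370)&(Z>86)&(Z<110)];print("stack",rect(P),np.percentile(P[:,2],50))
roi=(X>300)&(X<760)&(abs(Y)<450)&(Z<45)
for m in comps(roi&(Z>20),200): print(rect(w[m]))
go(392.1,-228.8,110,-2.8)
E
```

```text
time_s: 22.05
ee_pos: [389.2, -231.0, 235.2]
orientation: [1.0, -0.026, -0.001, -0.0]
force: [0.6, 0.7, -0.6]
width: 85.5
grip_force: 0.0
stack [602.7 299.5 110.9  59.8  -3.8] 96.20784232786568
[514.9 407.   58.3  57.6  -2.7]
shift [ 0.32 -0.27 12.52] turn [ 0.   0.1 -0.2] j6 1.61 t 22.1
```

```bash
python3 - <<'E'
from h import *
from cell import cams
c=cams.capture("scene");w=cloud(c);Z=w[...,2];X=w[...,0];Y=w[...,1]
P=w[(X>300)&(X<470)&(Y>-330)&(Y<-150)&(Z>20)&(Z<45)];print(len(P),rect(P))
cv2.imwrite("pics/s2.png",c["img"])
E
```

```text
596 [ 392.5 -227.1  114.5   61.1   -5.4]
```

View pics/s2.png

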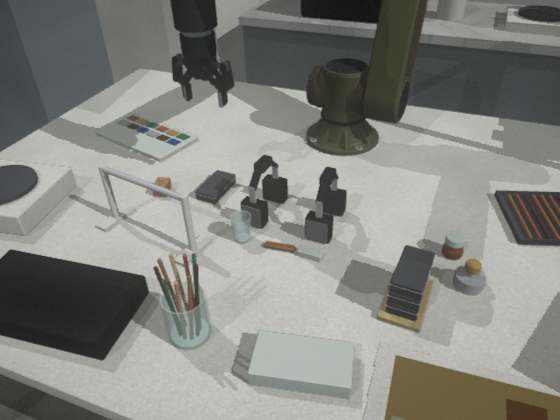

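The picture shows three tins squarely on the board (408,283), the weight upright (470,278) and the fourth tin in its original place (216,186). I'll pick that one up next.

```bash
python3 -m creep '[[1,0.3,-0.3,6,0,0,0],[1,0.3,-0.3,12,0,0,0],[1,0.3,-0.3,15,0,0,0],[1,0.3,-0.3,15,0,0,0],[1,0.3,-0.3,15,0,0,0]]'; python3 -c "
from h import *
go(392.1,-228.8,5,-2.8)"
```

```text
time_s: 22.78
ee_pos: [395.4, -226.0, 87.8]
orientation: [1.0, -0.024, 0.001, 0.0]
force: [0.2, 0.3, 1.2]
width: 85.7
grip_force: 0.0
shift [-0.32  0.28  8.28] turn [ 0.1 -0.1  0.1] j6 1.6 t 22.8
```

```bash
python3 -m creep '[[1,-0.2,0.2,4,0,0,0],[1,-0.3,0.2,8.2,0,0,0],[1,-0.3,0.2,8.2,0,0,0],[1,-0.3,0.2,8.2,0,0,0],[-1,-0.3,0.2,8.2,0,0,0],[-1,-0.3,0.2,8.2,0,0,0],[-1,-0.3,0.2,8.2,0,0,0],[-1,-0.3,0.2,8.2,0,0,0],[-1,-0.3,0.2,8.2,0,0,0]]'; python3 -m creep '[[-1,0,0,-5,0,0,0],[-1,0,0,-10,0,0,0],[-1,0,0,-15,0,0,0],[-1,0,0,-20,0,0,0],[-1,0,0,-23,0,0,0],[-1,0,0,-23,0,0,0]]'; python3 -c "
from h import *
go(606.5,299.5,235,-3.3)"
```

```text
time_s: 23.9
ee_pos: [392.9, -228.5, 6.7]
orientation: [1.0, -0.024, 0.002, 0.001]
force: [-1.1, 0.4, 6.5]
width: 56.7
grip_force: 66.6
time_s: 24.65
ee_pos: [392.2, -228.1, 237.3]
orientation: [1.0, -0.024, 0.003, 0.0]
force: [-0.8, -0.1, -1.4]
width: 56.8
grip_force: 65.6
shift [ 18.83 -53.75   0.29] turn [ 0.  -0.3  0.5] j6 1.6 t 24.6
```

```bash
python3 -m creep '[[-1,4,-6,0,0,0,0],[-1,8,-12,0,0,0,0],[-1,10,-18,0,0,0,0],[-1,12,-24,0,0,0,0],[-1,14,-30,0,0,0,0],[-1,15,-36,0,0,0,0],[-1,16,-42,0,0,0,0],[-1,17.5,-48,0,0,0,0.5],[-1,18.8,-53.7,0,0,0,0.5],[-1,18.8,-53.7,0,0,0,0.5]]'; python3 -m creep '[[-1,0,0,6,0,0,0],[-1,0,0,11,0,0,0],[-1,0,0,11,0,0,0],[-1,0,0,11,0,0,0]]'; python3 -c "
from h import *
go(606.5,299.5,103.5,-3.3)"
```

```text
time_s: 25.9
ee_pos: [604.5, 302.7, 230.0]
orientation: [1.0, -0.027, -0.003, 0.001]
force: [0.4, -0.9, -2.7]
width: 56.8
grip_force: 65.5
time_s: 26.4
ee_pos: [606.3, 299.1, 127.1]
orientation: [1.0, -0.029, 0.002, -0.0]
force: [0.6, 0.3, 0.0]
width: 56.8
grip_force: 65.5
shift [ 0.01 -0.04  2.36] turn [-0.  -0.2 -0. ] j6 0.76 t 26.4
```

```bash
python3 -m creep '[[-1,0,0,1.5,0,0,0],[-1,0,0,2.4,0,0,0],[-1,0,0,2.4,0,0,0],[-1,0,0,2.4,0,0,0]]'; python3 -m creep '[[1,0,0,0,0,0,0],[1,0,0,0,0,0,0],[1,0,0,0,0,0,0],[1,0,0,0,0,0,0],[1,0,0,-4,0,0,0],[1,0,0,-8,0,0,0],[0.2,0,0,-10,0,0,0],[0.2,0,0,-10,0,0,0]]'; python3 -c "
from h import *
go(518.5,409.5,120,-3.3)"
```

```text
time_s: 26.9
ee_pos: [605.9, 299.6, 102.8]
orientation: [1.0, -0.028, 0.001, -0.0]
force: [-2.3, -0.8, 6.8]
width: 56.6
grip_force: 66.4
time_s: 27.9
ee_pos: [605.8, 299.7, 201.8]
orientation: [1.0, -0.029, 0.001, -0.001]
force: [-0.5, 0.6, -0.9]
width: 51.9
grip_force: 0.0
shift [ -9.36 -10.45   8.18] turn [-0.1 -0.1  0. ] j6 0.76 t 27.9
```

```bash
python3 -m creep '[[0.2,-4,-5,0,0,0,0],[0.2,-9.4,-10.5,0,0,0,0],[0.2,-9.4,-10.5,4,0,0,0],[0.2,-9.4,-10.5,8.2,0,0,0],[0.2,-9.4,-10.5,8.2,0,0,0],[0.2,-9.4,-10.5,8.2,0,0,0],[0.2,-9.4,-10.5,8.2,0,0,0]]'; python3 - <<'E'
from h import *
from cell import cams
for n in("top","scene"):
    c=cams.capture(n);w=cloud(c);Z=w[...,2];X=w[...,0];Y=w[...,1]
    for a in(30,58,86,114):
        P=w[(X>500)&(X<700)&(Y>230)&(Y<370)&(Z>a)&(Z<a+18)];print(n,a,len(P),rect(P))
go(518.3,409.2,36,-3.3)
E
```

```text
time_s: 28.78
ee_pos: [518.5, 409.9, 120.7]
orientation: [1.0, -0.029, 0.001, -0.001]
force: [-0.3, 1.3, 0.2]
width: 51.0
grip_force: 0.0
top 30 96 [589.6 276.6 122.4  51.3 -30.4]
top 58 114 [591.5 276.5 122.6  47.7 -28.3]
top 86 76 [590.2 276.7 122.8  49.3 -30.5]
top 114 1019 [603.  297.7 110.9  59.5  -2.9]
scene 30 236 [618.8 323.5 122.4  52.5 -32.6]
scene 58 253 [614.6 302.3  93.7  59.1  -3.6]
scene 86 307 [620.5 323.6 119.1  51.8 -33. ]
scene 114 1457 [605.2 301.5 113.1  59.9  -3. ]
shift [0.   0.08 8.4 ] turn [-0.1 -0.1 -0. ] j6 0.54 t 28.9
```

```bash
python3 -m creep '[[0.2,0,0.1,4,0,0,0],[0.2,0,0.1,8.4,0,0,0],[0.2,0,0.1,8.4,0,0,0],[0.2,0,0.1,8.4,0,0,0],[-1,0,0.1,8.4,0,0,0],[-1,0,0.1,8.4,0,0,0],[-1,0,0.1,8.4,0,0,0],[-1,0,0.1,8.4,0,0,0],[-1,0,0.1,8.4,0,0,0]]'; python3 -m creep '[[-1,0,0,-4,0,0,0],[-1,0,0,-8,0,0,0],[-1,0,0,-12,0,0,0],[-1,0,0,-16,0,0,0],[-1,0,0,-16,0,0,0]]'; python3 -c "
from h import *
go(606,300.4,195,-3.3)"
```

```text
time_s: 30.0
ee_pos: [518.5, 409.3, 37.4]
orientation: [1.0, -0.029, 0.001, -0.001]
force: [-2.1, -1.6, 6.0]
width: 27.7
grip_force: 58.9
time_s: 30.62
ee_pos: [518.4, 409.5, 198.7]
orientation: [1.0, -0.029, 0.002, -0.003]
force: [0.5, 0.6, -4.4]
width: 28.1
grip_force: 60.5
shift [ 9.37 10.39  0.35] turn [-0.3 -0.2  0. ] j6 0.54 t 30.6
```

```bash
python3 -m creep '[[-1,3,3.5,0,0,0,0],[-1,6,7,0,0,0,0],[-1,9.4,10.4,0,0,0,0],[-1,9.4,10.4,0,0,0,0],[-1,9.4,10.4,0,0,0,0],[-1,9.4,10.4,0,0,0,0]]'; python3 -c "
from h import *
go(606,300.4,162,-3.3)"
```

```text
time_s: 31.38
ee_pos: [604.5, 300.0, 193.4]
orientation: [1.0, -0.028, -0.001, 0.0]
force: [-0.4, 0.6, -4.4]
width: 27.8
grip_force: 60.6
shift [ 0.15 -0.05  3.14] turn [0.  0.1 0.1] j6 0.76 t 31.4
```

```bash
python3 -m creep '[[-1,0.1,0,1.5,0,0,0],[-1,0.1,0,2.7,0,0,0],[-1,0.1,0,3.2,0,0,0],[-1,0.1,0,3.2,0,0,0],[-1,0.1,0,3.2,0,0,0]]'; python3 -m creep '[[0.2,0,0,0,0,0,0],[0.2,0,0,0,0,0,0],[0.2,0,0,0,0,0,0],[0.2,0,0,-4,0,0,0],[0.2,0,0,-8,0,0,0],[0.2,0,0,-12,0,0,0],[0.2,0,0,-12,0,0,0]]'; python3 -c "
from h import *
go(520,200,280,-2)
go(430,80.8,280,-2)"
```

```text
time_s: 32.0
ee_pos: [606.4, 299.3, 162.2]
orientation: [1.0, -0.029, 0.0, -0.0]
force: [0.8, -1.1, -4.7]
width: 28.0
grip_force: 60.6
time_s: 32.88
ee_pos: [607.4, 299.4, 287.6]
orientation: [1.0, -0.029, 0.003, -0.002]
force: [0.6, 0.8, -0.2]
width: 51.5
grip_force: 0.0
shift [-8.16 10.43  0.66] turn [-0.3 -0.4 -1.3] j6 0.76 t 32.9
shift [-16.46  22.85   0.55] turn [-0.3 -0.4 -1.3] j6 0.76 t 32.9
```

```bash
python3 -m creep '[[0.2,-3,6,0,0,0,0],[0.2,-6,12,0,0,0,0],[0.2,-9,18,0,0,0,0],[0.2,-12,24,1,0,0,0],[0.2,-14,30,2,0,0,0],[0.2,-15.7,36.4,4,0,0,0],[0.2,-15.7,38.2,8,0,0,0],[0.2,-15.7,38.2,9,0,0,0],[0.2,-15.7,38.2,9,0,0,0]]'; python3 - <<'E'
from h import *
from cell import cams
for n in("top","scene"):
    c=cams.capture(n);w=cloud(c);Z=w[...,2];X=w[...,0];Y=w[...,1]
    for nm,b in dict(tin=(500,700,230,370,117,131),knob=(540,660,250,350,175,200),disc=(540,660,250,350,145,158),rail=(500,700,-450,-150,140,165),ear0=(350,500,20,150,138,160),ear1=(350,500,-150,-20,138,160)).items():
        x0,x1,y0,y1,z0,z1=b;P=w[(X>x0)&(X<x1)&(Y>y0)&(Y<y1)&(Z>z0)&(Z<z1)]
        if len(P)>5:print(n,nm,len(P),rect(P),np.percentile(P[:,2],95))
go(428,-74,127,-4)
E
```

```text
time_s: 34.0
ee_pos: [427.4, -73.2, 191.9]
orientation: [1.0, -0.029, -0.0, 0.0]
force: [0.4, -0.7, 1.0]
width: 51.2
grip_force: 0.0
top tin 544 [602.6 297.4 110.   59.1  -2.8] 127.236504621464
top knob 132 [602.1 296.9  29.2  28.2 -10.7] 186.41848811891384
top disc 330 [602.3 297.2  58.4  57.8 -66.9] 154.8513026415273
top rail 607 [ 598.3 -288.7  255.2   16.2   80.6] 154.57924530901255
scene tin 650 [606.  301.6 111.7  59.4  -3.4] 128.80255515152461
scene knob 197 [605.  301.5  28.9  28.5 -33.6] 184.70183405111732
scene disc 525 [608.5 301.2  58.8  54.1  89.8] 153.28203670260564
scene rail 630 [ 600.1 -285.1  256.9   18.6   80.5] 152.50615251025138
scene ear0 184 [4.277e+02 8.370e+01 5.450e+01 2.530e+01 4.000e-01] 147.85561635779177
scene ear1 171 [428.5 -71.6  49.8  26.8  -2.8] 147.45235252309766
shift [-0.04  0.15  6.65] turn [ 0.  -0.1  0.8] j6 1.21 t 34.1
```

```bash
python3 -m creep '[[0.2,0,0.1,4,0,0,0.8],[0.2,0,0.1,6.4,0,0,0.8],[0.2,0,0.1,6.4,0,0,0.8],[0.2,0,0.1,6.4,0,0,0.8],[-1,0,0.1,6.4,0,0,0.8],[-1,0,0.1,6.4,0,0,0.8],[-1,0,0.1,6.4,0,0,0.8],[-1,0,0.1,6.4,0,0,0.8],[-1,0,0.1,6.4,0,0,0.8]]'; python3 -m creep '[[-1,0,0,-4,0,0,0],[-1,0,0,-9,0,0,0],[-1,0,0,-14,0,0,0],[-1,0,0,-18,0,0,0],[-1,0,0,-18,0,0,0],[-1,0,0,-18,0,0,0]]'; python3 -c "
from h import *
go(592.3,-336,310,-9.5)"
```

```text
time_s: 35.22
ee_pos: [428.4, -74.4, 129.9]
orientation: [0.999, -0.036, 0.001, 0.0]
force: [-0.5, -0.0, 6.4]
width: 24.7
grip_force: 60.1
time_s: 35.98
ee_pos: [427.3, -73.7, 306.8]
orientation: [0.999, -0.036, -0.001, -0.0]
force: [-0.2, -0.8, -3.5]
width: 24.7
grip_force: 59.5
shift [18.32 24.99 -0.37] turn [-0.   0.1  5.4] j6 1.2 t 36.0
```

```bash
python3 -m creep '[[-1,3,3,0,0,0,0],[-1,6,7,-0.5,0,0,2],[-1,9,11,-0.5,0,0,4],[-1,12,15,-0.5,0,0,5.4],[-1,15,19,-0.5,0,0,5.4],[-1,17,23,-0.5,0,0,5.4],[-1,18.3,25,-0.5,0,0,5.4],[-1,18.3,25,-0.5,0,0,5.4],[-1,18.3,25,-0.5,0,0,5.4],[-1,18.3,25,-0.5,0,0,5.4]]'; python3 - <<'E'
from h import *
from cell import cams
c=cams.capture("scene");cv2.imwrite("pics/s3.png",c["img"])
go(592.3,-336,157,-9.5)
E
```

```text
time_s: 37.22
ee_pos: [592.1, -335.7, 313.6]
orientation: [0.997, -0.082, 0.0, 0.0]
force: [-0.5, -1.5, -1.5]
width: 24.8
grip_force: 59.8
shift [1.000e-02 2.000e-02 1.568e+01] turn [ 0.  -0.   0.1] j6 1.63 t 37.3
```

View pics/s3.png

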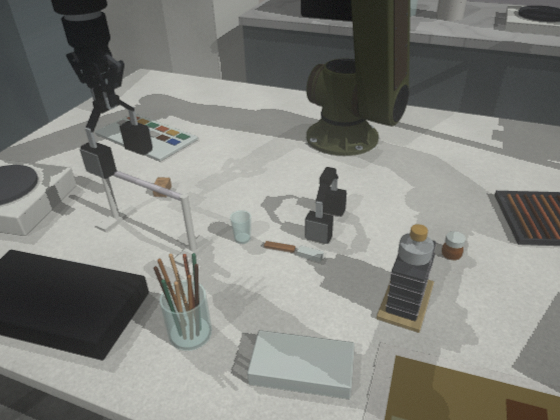

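The ear is held upright above the rail with its cups at (97,158) and (135,136), one on each side of the bar. The weight stands on the column (415,248). Now I'll lower the ear.

```bash
python3 -m creep '[[-1,0,0,3,0,0,0],[-1,0,0,6,0,0,0],[-1,0,0,9,0,0,0],[-1,0,0,12,0,0,0],[-1,0,0,14,0,0,0],[-1,0,0,14.8,0,0,0],[-1,0,0,14.8,0,0,0],[-1,0,0,14.8,0,0,0]]'; python3 -c "
from h import *
go(592.3,-336,157,-9.5)"
```

```text
time_s: 38.28
ee_pos: [592.8, -336.8, 167.0]
orientation: [0.997, -0.083, 0.001, 0.0]
force: [0.6, 0.0, -1.5]
width: 24.5
grip_force: 59.8
shift [-0.06 -0.08  1.  ] turn [ 0.  -0.1  0. ] j6 1.63 t 38.3
```

```bash
python3 -m creep '[[-1,0,0,0.6,0,0,0],[-1,0,0,1,0,0,0],[-1,0,0,1,0,0,0]]'; python3 - <<'E'
from h import *
from cell import cams
for n in("top","scene"):
    c=cams.capture(n);w=cloud(c);Z=w[...,2];X=w[...,0];Y=w[...,1]
    m=(X>480)&(X<720)&(Y>-390)&(Y<-280)&(Z>32)&(Z<88)&(c["img"].max(-1)<100);P=w[m];print(n,len(P),rect(P),np.percentile(P[:,2],[2,98]))
E
```

```text
time_s: 38.65
ee_pos: [592.5, -336.6, 156.6]
orientation: [0.997, -0.083, 0.001, 0.0]
force: [-1.0, 1.3, 3.8]
width: 24.4
grip_force: 60.4
top 196 [ 5.885e+02 -3.294e+02  1.491e+02  5.250e+01  3.000e-01] [36.89412137 87.78368143]
scene 1045 [ 593.5 -332.9  143.2   62.3   -9.7] [33.98195268 87.60711716]
```

```bash
python3 -m creep '[[-0.1,0,0,0,0,0,0],[-0.1,0,0,0,0,0,0],[-0.1,0,0,0,0,0,0],[-0.1,0,0,-2,0,0,0],[-0.1,0,0,-4,0,0,0],[-0.1,0,0,-8,0,0,0],[-0.1,0,0,-13,0,0,0],[-0.1,0,0,-13,0,0,0]]'; python3 - <<'E'
from h import *
from cell import cams
for n in("top","scene"):
    c=cams.capture(n);w=cloud(c);Z=w[...,2];X=w[...,0];Y=w[...,1]
    if n=="scene":cv2.imwrite("pics/s4.png",c["img"])
    P=w[(X>540)&(X<660)&(Y>-400)&(Y<-280)&(Z>162)&(Z<185)]
    if len(P)>5: print(n,len(P),rect(P),np.percentile(P[:,2],95))
go(429,81,190,-1.5)
E
```

```text
time_s: 39.75
ee_pos: [593.2, -337.7, 293.6]
orientation: [0.997, -0.083, 0.005, 0.002]
force: [-1.1, 0.3, -0.4]
width: 38.5
grip_force: 0.0
top 167 [ 588.2 -340.3   49.5   21.   -15.4] 176.73209927198107
scene 238 [ 592.2 -332.8   53.    27.8  -12.7] 174.53515165038468
shift [-23.05 -38.49   9.67] turn [ 0.  -0.2 -8. ] j6 1.63 t 39.9
```

View pics/s4.png

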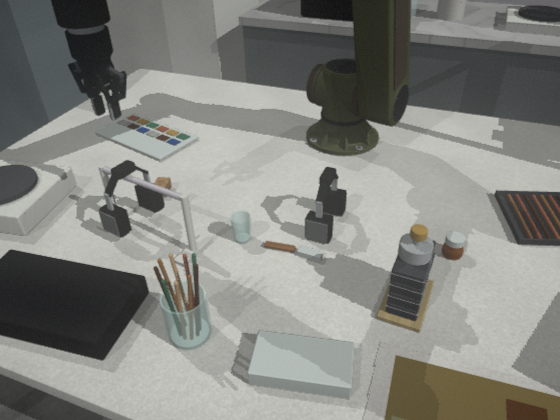

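The first ear hangs level at px (128,170), with its cups on either side of the bar. The second ear is at (325,195).

```bash
python3 -m creep '[[0.2,-4,-6,0,0,0,0],[0.2,-8,-12,0,0,0,0],[0.2,-12,-18,0,0,0,-4],[0.2,-16,-24,0,0,0,-8],[0.2,-20,-30,0,0,0,-8],[0.2,-22,-36,3,0,0,-8],[0.2,-23,-38.5,6,0,0,-8],[0.2,-23,-38.5,10,0,0,-8],[0.2,-23,-38.5,10,0,0,-8],[0.2,-23,-38.5,10,0,0,-8]]'; python3 - <<'E'
from h import *
go(429,81,129,-1.5)
E
```

```text
time_s: 41.1
ee_pos: [429.6, 80.6, 187.0]
orientation: [1.0, -0.013, 0.001, 0.0]
force: [1.0, -0.6, 0.9]
width: 51.0
grip_force: 0.0
shift [-0.07 -0.04  5.8 ] turn [ 0.  -0.1  0. ] j6 0.89 t 41.1
```

```bash
python3 -m creep '[[0.2,-0.1,0,3,0,0,0],[0.2,-0.1,0,5.8,0,0,0],[0.2,-0.1,0,5.8,0,0,0],[0.2,-0.1,0,5.8,0,0,0],[-1,-0.1,0,5.8,0,0,0],[-1,-0.1,0,5.8,0,0,0],[-1,-0.1,0,5.8,0,0,0],[-1,-0.1,0,5.8,0,0,0],[-1,-0.1,0,5.8,0,0,0]]'; python3 -m creep '[[-1,0,0,-4,0,0,0],[-1,0,0,-9,0,0,0],[-1,0,0,-14,0,0,0],[-1,0,0,-18,0,0,0],[-1,0,0,-18,0,0,0],[-1,0,0,-18,0,0,0]]'; python3 -c "
from h import *
go(608.8,-235.5,314,-9.5)"
```

```text
time_s: 42.22
ee_pos: [428.8, 81.1, 129.1]
orientation: [1.0, -0.013, 0.001, -0.0]
force: [0.4, -0.7, 6.4]
width: 24.5
grip_force: 60.4
time_s: 42.98
ee_pos: [427.5, 81.5, 305.6]
orientation: [1.0, -0.013, -0.001, 0.0]
force: [-0.8, 0.9, -3.7]
width: 24.8
grip_force: 59.9
shift [18.94 31.23 -0.88] turn [0.  0.2 8. ] j6 0.89 t 43.0
```

```bash
python3 -m creep '[[-1,3,4,-0.8,0,0,0],[-1,6,8,-0.8,0,0,2],[-1,9,13,-0.8,0,0,4],[-1,12,18,-0.8,0,0,6],[-1,15,23,-0.8,0,0,8],[-1,17,28,-0.8,0,0,8],[-1,18.9,31.2,-0.8,0,0,8],[-1,18.9,31.2,-0.8,0,0,8],[-1,18.9,31.2,-0.8,0,0,8],[-1,18.9,31.2,-0.8,0,0,8]]'; python3 - <<'E'
from h import *
from cell import cams
c=cams.capture("scene");cv2.imwrite("pics/s5.png",c["img"])
go(608.8,-235.5,166,-9.5)
E
```

```text
time_s: 44.22
ee_pos: [608.5, -234.8, 315.3]
orientation: [0.997, -0.082, -0.0, -0.0]
force: [-0.7, -0.4, -2.5]
width: 25.0
grip_force: 60.2
shift [ 0.04  0.07 14.96] turn [-0.  -0.   0.1] j6 1.47 t 44.3
```

View pics/s5.png

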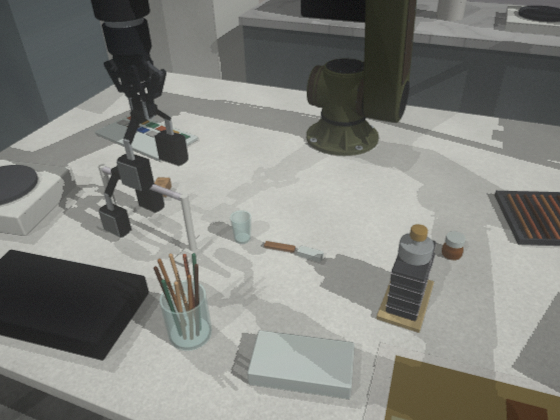

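The second ear hangs straight in the grip, cups at (135,172) and (172,147), and is clear of the first ear (115,218). I'll lower it.

```bash
python3 -m creep '[[-1,0,0,3,0,0,0],[-1,0,0,6,0,0,0],[-1,0,0,9,0,0,0],[-1,0,0,12,0,0,0],[-1,0,0,14,0,0,0],[-1,0,0,15,0,0,0],[-1,0,0,15,0,0,0]]';python3 -m creep '[[-1,0,0,0.6,0,0,0],[-1,0,0,0.9,0,0,0],[-1,0,0,0.9,0,0,0]]'
```

```text
time_s: 45.15
ee_pos: [608.7, -235.5, 165.4]
orientation: [0.997, -0.083, -0.0, 0.0]
force: [-0.2, 0.4, -2.4]
width: 24.7
grip_force: 60.2
time_s: 45.52
ee_pos: [608.8, -235.7, 156.4]
orientation: [0.997, -0.083, 0.0, 0.0]
force: [-0.0, -0.4, -2.6]
width: 24.9
grip_force: 60.4
```

```bash
python3 -m creep '[[-1,0,0,0.2,0,0,0],[-1,0,0,0.2,0,0,0]]'; python3 -m creep '[[-0.1,0,0,0,0,0,0],[-0.1,0,0,0,0,0,0],[-0.1,0,0,0,0,0,0],[-0.1,0,0,-2,0,0,0],[-0.1,0,0,-4,0,0,0],[-0.1,-6,0,-8,0,0,0],[-0.1,-12,0,-13,0,0,0],[-0.1,-18,0,-13,0,0,0],[-0.1,-18,-6,-13,0,0,0],[-0.1,-18,-12,-13,0,0,0]]'; python3 - <<'E'
from h import *
from cell import cams
for n in("top","scene"):
    c=cams.capture(n);w=cloud(c);Z=w[...,2];X=w[...,0];Y=w[...,1];cv2.imwrite(f"pics/{n}6.png",c["img"])
    for nm,b in dict(eA=(540,660,-400,-285,162,185),eB=(540,660,-285,-180,162,185),tin=(500,700,230,370,117,131),knob=(540,660,250,350,175,200)).items():
        x0,x1,y0,y1,z0,z1=b;P=w[(X>x0)&(X<x1)&(Y>y0)&(Y<y1)&(Z>z0)&(Z<z1)]
        if len(P)>5:print(n,nm,len(P),rect(P),np.percentile(P[:,2],95))
E
```

```text
time_s: 45.78
ee_pos: [608.9, -235.8, 156.0]
orientation: [0.997, -0.083, 0.001, 0.0]
force: [-2.4, 1.9, 5.0]
width: 24.4
grip_force: 61.1
time_s: 47.02
ee_pos: [450.1, -87.1, 288.1]
orientation: [0.996, -0.084, 0.003, -0.001]
force: [1.9, -0.9, -0.1]
width: 38.5
grip_force: 0.0
top eA 252 [ 589.7 -337.2   55.8   26.9  -10.3] 177.16342260340517
top eB 120 [ 619.8 -238.8   29.2   26.7   -9.8] 176.65593702735447
top tin 538 [603.1 297.2 110.7  59.6  -2.6] 127.4053692030713
top knob 132 [602.2 296.9  29.1  27.9   6.8] 186.31831393060492
scene eA 240 [ 592.5 -331.7   52.    28.4  -16. ] 174.49112598191374
scene eB 253 [ 609.7 -231.9   53.9   27.7   -9.4] 174.7113136035244
scene tin 644 [606.1 301.5 110.1  59.5  -2.5] 128.7400155398071
scene knob 194 [603.9 300.6  30.4  27.   13.2] 184.79455852453614
```

View pics/scene6.png

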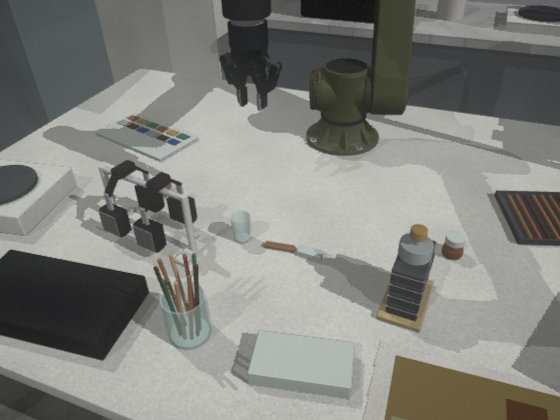

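View pics/top6.png

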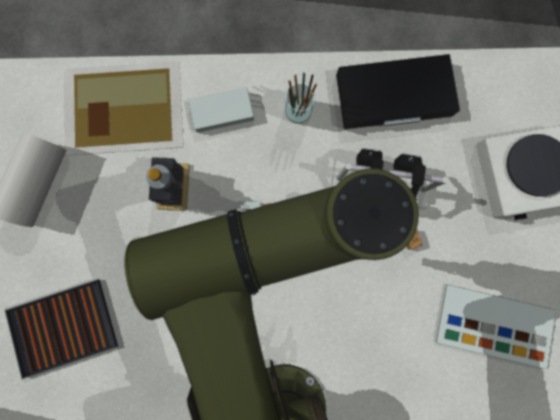

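Both ears hang on the bar, cups down, at (130,195) and (165,205). The weight stands on the four-tin column (410,270) and the bystanders haven't moved. I'll let things settle for a moment, then hand in.

```bash
for i in 1 2; do python3 -m creep '[[0,0,0,0,0,0,0],[0,0,0,0,0,0,0],[0,0,0,0,0,0,0],[0,0,0,0,0,0,0],[0,0,0,0,0,0,0],[0,0,0,0,0,0,0],[0,0,0,0,0,0,0],[0,0,0,0,0,0,0],[0,0,0,0,0,0,0],[0,0,0,0,0,0,0]]'; done; python3 - <<'E'
from h import *
from cell import cams,manip
c=cams.capture("scene");w=cloud(c);Z=w[...,2];X=w[...,0];Y=w[...,1]
for b in ((540,660,-400,-285,162,185),(540,660,-285,-180,162,185),(500,700,230,370,117,131),(540,660,250,350,175,200)):
    x0,x1,y0,y1,z0,z1=b;P=w[(X>x0)&(X<x1)&(Y>y0)&(Y<y1)&(Z>z0)&(Z<z1)];print(rect(P),np.percentile(P[:,2],95))
print(manip.close_job())
E
```

```text
time_s: 48.38
ee_pos: [451.0, -87.6, 284.3]
orientation: [0.997, -0.083, 0.0, 0.0]
force: [0.4, -0.2, -0.2]
width: 42.9
grip_force: 0.0
time_s: 49.62
ee_pos: [451.0, -87.6, 284.3]
orientation: [0.997, -0.083, 0.0, 0.0]
force: [-0.5, -0.5, -0.3]
width: 42.8
grip_force: 0.0
[ 592.3 -332.3   51.3   26.2  -11.5] 174.67657477861397
[ 609.2 -232.3   50.8   28.5   -8.1] 174.40290780802886
[605.5 301.7 111.   59.2  -3.6] 128.7764356120152
[605.2 300.7  29.3  27.4  17.2] 184.82880143424615
the job is handed in; nothing more can be done
None
```

I handed the job in at about 50 s: all four tins are stacked on the board with the weight standing on top, both ear defenders hang on the rail, and the other things are where they were; `close_job()` returned no verdict.

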